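# Put the impact sockets back on their rail in order of size

## Task

Put the four loose sockets back on the socket rail in order of size: the smallest over the post next to the rail's hanging ring, then the next larger on each following post, the largest at the capped end. Set each one down hex end down over its post so that it stands flat on the rail, and leave the caliper where it lies.

Things in the scene. Friction and masses are not known exactly. Their poses are not given: they have to be found in the camera images.
- socket_24: The smallest of four loose dark steel impact sockets: a plain upright cylinder 36 mm in diameter and 51 mm high with a shallow groove round it near the top, standing on the bench hex end down, its 19 mm square drive hole facing up. The underside is open: a hole 24 mm wide and 31 mm deep. Origin: centre of the underside; z up along its axis.
- socket_30: The second smallest of four loose dark steel impact sockets: a plain upright cylinder 43 mm in diameter and 54 mm high with a shallow groove round it near the top, standing on the bench hex end down, its 19 mm square drive hole facing up. The underside is open: a hole 30 mm wide and 31 mm deep. Origin: centre of the underside; z up along its axis.
- socket_36: The second largest of four loose dark steel impact sockets: a plain upright cylinder 51 mm in diameter and 57 mm high with a shallow groove round it near the top, standing on the bench hex end down, its 19 mm square drive hole facing up. The underside is open: a hole 36 mm wide and 31 mm deep. Origin: centre of the underside; z up along its axis.
- socket_41: The largest of four loose dark steel impact sockets: a plain upright cylinder 58 mm in diameter and 62 mm high with a shallow groove round it near the top, standing on the bench hex end down, its 19 mm square drive hole facing up. The underside is open: a hole 41 mm wide and 31 mm deep. Origin: centre of the underside; z up along its axis.
- post_a: One of four identical red plastic tapered posts on the socket rail (fixed aluminium bar, 60 x 360 mm, flat top 14 mm above the bench): 26 mm tall, 16 mm thick at the foot, 6 mm at the tip. The letter tells nothing of its place along the rail; posts stand 70 to 102 mm apart. Origin: centre of its foot, on the rail's top; y along the rail, x across, z up.
- post_b: One of four identical red plastic tapered posts on the socket rail (fixed aluminium bar, 60 x 360 mm, flat top 14 mm above the bench): 26 mm tall, 16 mm thick at the foot, 6 mm at the tip. The letter tells nothing of its place along the rail; posts stand 70 to 102 mm apart. Origin: centre of its foot, on the rail's top; y along the rail, x across, z up.
- post_c: One of four identical red plastic tapered posts on the socket rail (fixed aluminium bar, 60 x 360 mm, flat top 14 mm above the bench): 26 mm tall, 16 mm thick at the foot, 6 mm at the tip. The letter tells nothing of its place along the rail; posts stand 70 to 102 mm apart. Origin: centre of its foot, on the rail's top; y along the rail, x across, z up.
- post_d: One of four identical red plastic tapered posts on the socket rail (fixed aluminium bar, 60 x 360 mm, flat top 14 mm above the bench): 26 mm tall, 16 mm thick at the foot, 6 mm at the tip. The letter tells nothing of its place along the rail; posts stand 70 to 102 mm apart. Origin: centre of its foot, on the rail's top; y along the rail, x across, z up.
- hang_ring: Flat steel hanging ring, 45 mm outside, 32 mm inside, 8 mm high, lying on the bench against one end of the rail in line with the posts, fixed; the other end has a square black plastic cap. It may be at either end. Origin: centre of the ring's underside; x across the rail, y along it, z up.
- caliper: Loose digital caliper, about 240 mm long, 75 mm over its jaws and at most 13 mm high, lying flat at the left of the sockets (grey slider, steel beam along its own x). Origin: at bench level, about the middle of its length, on the beam's centre line.
Not all that is in view belongs to the job. What is shaped like the socket_24 but blue or green is not meant.

How it is judged:
By the outcome, as a careful person would: the job done as asked, in the order asked, and still so for the second after the job is handed in, with the robot touching nothing.
It also fails if it takes over 83 s, if anything falls off the work surface, if the arm or the gripper's body presses on something with over 40 N, if the wrist force passes 120 N, or if a joint passes its speed limit or range.

## Robot

A 6-joint arm with a two-finger parallel gripper is mounted at the origin on the work surface. World frame = base frame: x ahead of the robot, y to its left, z up, the work surface at z = 0. Lengths are in m, angles in degrees, forces in N, time in s.
With the tool pointing down it reaches from about 0.275 to 0.85 m from the base axis. Payload 5.2 kg.
Tool frame: the origin (TCP) lies midway between the tips of the shut fingers; the grasp point (between the pads) lies 19 mm behind it; z points along the fingers, y is the direction in which the jaws open and shut (so a half turn about z gives the same grasp; the last joint's range is limited). The gripper opens to 85 mm and grips with 20 to 120 N. Pads are 22 mm wide; open, the fingers measure 114 mm over their backs; the gripper's body (76 mm by 85 mm) begins 54 mm behind the grasp point. The pads swing forward as they close: fully open they stand 13 mm farther back than shut.
Start: joints at [-81.119, 14.817, 87.949, -0, 77.235, -11.62], TCP at [0.193, -0.515, 0.201] pointing down, gripper open.
Joint ranges: [-179.93, 179.93], [-52.35, 119.4], [10.71, 147.94], [-69.91, 249.91], [12.55, 155.21], [-178.61, 178.61]. Speed limits (degrees/s): [147.25, 147.25, 180, 180, 180, 180].

## Interface

Orientations are given as [roll, pitch, yaw] about the fixed x, y, z axes, in that order (R = Rz(yaw) Ry(pitch) Rx(roll)).
In Python, from plant import manip gives the robot as it stands.
- The arm moves only by the tool servo_tool, never from a script. Its argument "targets" is a list of rows, each a list of 2 entries, a list of its own where there are three numbers: the shift along the tool's x, y, z in mm, then the turn, a rotation vector about the tool's x, y, z in degrees. A call has 1 to 12 rows; each row is the pose to reach, as a shift and turn from the pose commanded when the call began, along the tool's axes at that moment; what a row does not reach only later rows make up. A row lasts 1/8 s, in which the tool goes at most 62.5 mm and 10.7 degrees, less where a joint would pass 70% of its speed; a pose out of reach is approached as far as the arm can. A call with a gripper value outside its range is refused whole. "grip" is the opening, from 0 (shut) to 1 (fully open), set as the call begins (left out, the last holds). The fingers move at their own pace and stop on an object; "force" is the grip in N (left out, the last holds). Time passes only in rows, so rows that repeat a pose let the fingers close. It gives the time, the measured TCP pose, the force and the opening at its end, in the units of the state.
- manip.get_obs(): the state, without advancing time (a new reading comes with each control period).
- manip.capture(name): name is "side" or "top"; returns a dict with "image" (480x640x3 uint8, blue, green, red), "camera_matrix" (3x3 intrinsics, pixels), "world_to_cam" (4x4, takes a point from world to camera coordinates). Camera axes: x right, y down, z forward; pixel columns grow to the right and rows downward; lengths in m; the calibration is good to about 2 mm. A picture is of the moment at which its call begins. There is no depth.
- manip.job_done(): hands the job in, once; it reports no verdict.
The state is a dict: "time_s": time; "joints": joint angles; "qd": joint speeds; "joint_torque": joint torques, N m; "ee_pos": TCP position; "tcp_rot": TCP orientation; "force": force on the tool from outside, world axes, zero at the start; "wrist_torque": the same for the moment, N m; "gripper_width": finger opening in m.
Only numpy, scipy, OpenCV 4.12 (cv2) and the standard library are available. Lean on these libraries where they do the work, as an engineer would, in place of code of your own. Each camera call takes 0.05 s, during which the arm holds its last target. There are 200 camera calls.

## Working session

There is one attempt and no reset: what is moved stays moved. The work goes in short steps, Python scripts to look and compute and a tool call to move; the robot and the scene stay as the last step left them, time stands still between calls to the robot, and variables do not carry over. Pictures are saved under pics/ and viewed, about 12 in all and at most 16, crops included, and the job is handed in when it is done.

Besides the shell and the picture viewer there is one more tool, called after "Call:" in YAML: its name, and indented under it one key for each argument. servo_tool: Moves the arm, as the interface text tells. Its arguments: {"type":"object","properties":{"targets":{"type":"array","items":{"type":"array"}},"grip":{"type":"number"},"force":{"type":"number"}},"required":["targets"]}

```bash
mkdir -p pics; ls
python3 - <<'E'
from plant import manip
import cv2,numpy as np
for n in("top","side"):
    c=manip.capture(n);cv2.imwrite(f"pics/{n}0.png",c["image"]);np.savez(f"{n}0.npz",**c)
    print(n,c["camera_matrix"].tolist(),np.round(c["world_to_cam"],4).tolist())
print(manip.get_obs())
E
```

```text
pics
top [[557.0667697738515, 0.0, 327.9380659605473], [0.0, 557.0667697738515, 234.52888708002303], [0.0, 0.0, 1.0]] [[0.0103, -0.9999, -0.0002, 0.07], [-0.982, -0.0101, -0.1886, 0.4969], [0.1886, 0.0022, -0.9821, 1.0827], [0.0, 0.0, 0.0, 1.0]]
side [[460.60646289525334, 0.0, 319.8566925883318], [0.0, 460.60646289525334, 236.56180300263023], [0.0, 0.0, 1.0]] [[-0.9769, -0.2132, -0.0179, 0.5003], [-0.1406, 0.7027, -0.6975, 0.0387], [0.1613, -0.6788, -0.7164, 0.8435], [0.0, 0.0, 0.0, 1.0]]
{'time_s': 0.1, 'joints': array([-8.11194582e+01,  1.48558360e+01,  8.80033493e+01, -1.62689290e-03,
        7.72353282e+01, -1.16209550e+01]), 'qd': array([-0.03500847, -0.02471826, -0.16008707,  0.05083657,  0.0393543 ,
       -0.00042591]), 'joint_torque': array([ 2.43243681e-03, -4.46973431e+01, -2.91246164e+01, -1.00998236e-04,
        6.21189567e-03, -2.17736238e-05]), 'ee_pos': array([ 0.19254579, -0.51464512,  0.20026101]), 'tcp_rot': array([-1.79907104e+02, -1.74848491e-02,  2.05018434e+01]), 'force': array([ 0.28937296,  0.57762615, -0.08053414]), 'wrist_torque': array([ 0.01812921, -0.04251672, -0.00896579]), 'gripper_width': 0.08550516068725084}
```

View pics/top0.png

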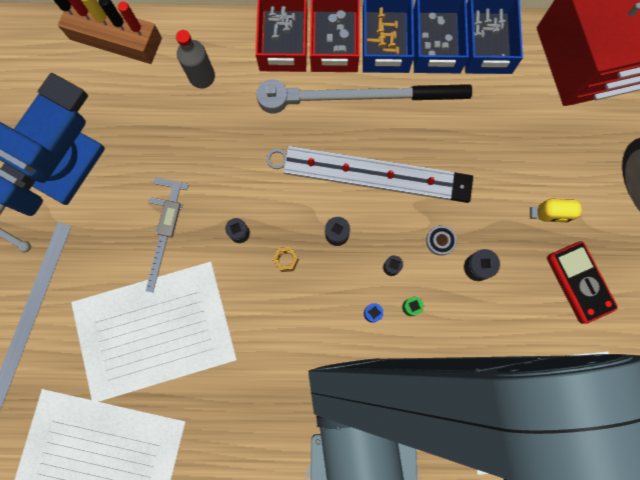

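View pics/side0.png

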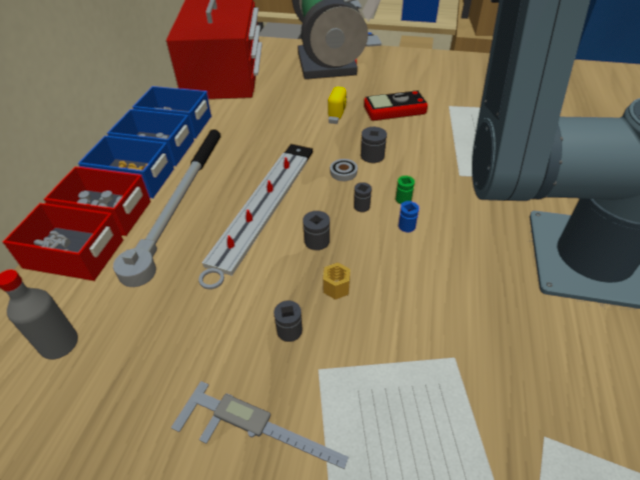

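The top view shows four dark sockets at (237,230), (338,231), (394,265) and (483,265). The ring is at (277,158), the cap at (461,187), and the posts at (311,162), (346,168), (390,175) and (431,181). These could be mistaken for sockets: blue (373,313), green (413,306), the bearing (441,240) and the brass nut (285,259). Next I'll measure with a silhouette fit in both cameras.

```bash
cat > h.py <<'E'
import cv2,numpy as np
from scipy.optimize import least_squares
S={24:(.036,.051),30:(.043,.054),36:(.051,.057),41:(.058,.062)}
a=np.linspace(0,2*np.pi,48,endpoint=False)
def proj(c,P):
    q=np.atleast_2d(P)@c["world_to_cam"][:3,:3].T+c["world_to_cam"][:3,3]; q=q@c["camera_matrix"].T
    return q[:,:2]/q[:,2:]
def ray(c,uv,z):
    R=c["world_to_cam"][:3,:3];o=-R.T@c["world_to_cam"][:3,3]
    d=R.T@np.linalg.solve(c["camera_matrix"],[*uv,1]);return (o+d*(z-o[2])/d[2])[:2]
def hull(c,xy,r0,r1,z0,z1):
    P=[[xy[0]+r*np.cos(t),xy[1]+r*np.sin(t),z] for r,z in((r0,z0),(r1,z1)) for t in a]
    return cv2.convexHull(proj(c,P).astype(np.float32))
def cen(k):
    m=cv2.moments(k);return np.array([m["m10"],m["m01"]])/m["m00"]
def fit(obs,r0,r1,z0,z1,x0):   # obs: list of (cam, centroid)
    f=lambda x:np.concatenate([cen(hull(c,x,r0,r1,z0,z1))-u for c,u in obs])
    s=least_squares(f,x0,diff_step=1e-3);return s.x,s.fun
def blobs(mask,amin):
    n,l,st,ce=cv2.connectedComponentsWithStats(mask.astype(np.uint8))
    return [(ce[i],st[i,4]) for i in range(1,n) if st[i,4]>=amin]
def dark(im):
    h=im.astype(int);return (h.max(2)<95)&(h.max(2)-h.min(2)<30)
def red(im):
    h=im.astype(int);return (h[...,2]>90)&(h[...,1]<0.45*h[...,2])&(h[...,0]<.45*h[...,2])
def load(n): return dict(np.load(n+"0.npz"))
E
cat > m.py <<'E'
from h import *
T,Sd=load("top"),load("side")
px={30:(237,230),36:(338,231),24:(394,265),41:(483,265)}
bt,bs=blobs(dark(T["image"]),60),blobs(dark(Sd["image"]),60)
near=lambda B,u:min(B,key=lambda b:np.hypot(*(b[0]-u)))
for k,u in px.items():
    r,h=S[k][0]/2,S[k][1]; t=near(bt,u); x,_=fit([(T,t[0])],r,r,0,h,ray(T,u,h/2))
    s=near(bs,cen(hull(Sd,x,r,r,0,h)))
    x2,f=fit([(Sd,s[0])],r,r,0,h,x);xb,f=fit([(T,t[0]),(Sd,s[0])],r,r,0,h,x)
    print(k,"top",x.round(4),"side",x2.round(4),"both",xb.round(4),"area",t[1],cv2.contourArea(hull(T,x,r,r,0,h)),s[1],cv2.contourArea(hull(Sd,x,r,r,0,h)))
bt,bs=blobs(red(T["image"]),8),blobs(red(Sd["image"]),8)
for u in((311,162),(346,168),(390,175),(431,181)):
    t=near(bt,u);x,_=fit([(T,t[0])],.008,.003,.014,.04,ray(T,u,.025))
    s=near(bs,cen(hull(Sd,x,.008,.003,.014,.04)));x2,_=fit([(Sd,s[0])],.008,.003,.014,.04,x)
    xb,f=fit([(T,t[0]),(Sd,s[0])],.008,.003,.014,.04,x)
    print("post",u,x.round(4),x2.round(4),"both",xb.round(4),t[1],s[1])
print("ring",ray(T,(277,158),.004),"cap",ray(T,(461,187),.01))
im=T["image"][140:330,215:515].copy();im[dark(im)]=(255,0,255)
cv2.imwrite("pics/c1.png",np.vstack([cv2.resize(T["image"][140:330,215:515],None,fx=1.57,fy=1.57,interpolation=3),cv2.resize(im,None,fx=1.57,fy=1.57)]))
E
python3 m.py
```

```text
30 top [0.5068 0.2625] side [0.5055 0.2623] both [0.506  0.2624] area 439 471.0128057242837 932 1022.95890315203
36 top [0.5068 0.0568] side [0.5058 0.0572] both [0.5063 0.0569] area 566 602.9763277610764 909 989.1425758632831
24 top [ 0.4371 -0.0573] side [ 0.4367 -0.0565] both [ 0.4369 -0.0571] area 287 318.7490273360163 430 502.7907728019636
41 top [ 0.4392 -0.2372] side [ 0.4391 -0.2357] both [ 0.4392 -0.2369] area 841 897.9560588218737 783 874.9138595402474
post (311, 162) [0.6601 0.1139] [0.658  0.1132] both [0.6589 0.1134] 35 55
post (346, 168) [0.6484 0.0395] [0.6467 0.0397] both [0.6475 0.0395] 32 51
post (390, 175) [ 0.6339 -0.0556] [ 0.6322 -0.0556] both [ 0.633  -0.0557] 32 44
post (431, 181) [ 0.6212 -0.1415] [ 0.6192 -0.1392] both [ 0.6204 -0.141 ] 35 37
ring [0.67206436 0.18718083] cap [ 0.6094168  -0.20735724]
```

View pics/c1.png

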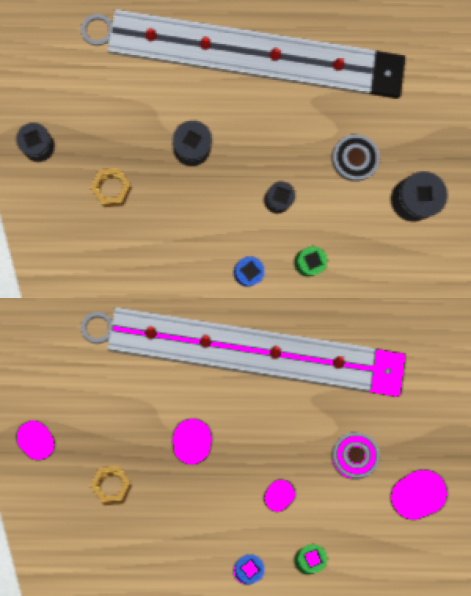

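The crop confirms the choice: sizes grow in the order (394,265), (237,230), (338,231), (483,265). The blob areas match the 24/30/36/41 models, and the ring is at the +y end. Both cameras agree to about 2 mm. I'll keep the jaws across the rail throughout (yaw 81.4).

```bash
cat > go.py <<'E'
import sys,numpy as np
from plant import manip
from scipy.spatial.transform import Rotation as R
def go(x,y,z,yaw=81.4):
    o=manip.get_obs();C=R.from_euler("xyz",o["tcp_rot"],degrees=True);G=R.from_euler("xyz",[180,0,yaw],degrees=True)
    print("shift mm",np.round(C.inv().apply(np.array([x,y,z])-o["ee_pos"])*1000,1),"turn",np.round((C.inv()*G).as_rotvec(degrees=True),2),"t",round(o["time_s"],2))
if __name__=="__main__": go(*map(float,sys.argv[1:4]))
E
python3 go.py .437 -.057 .13
python3 - <<'E'
import numpy as np
u=np.array([.1503,.9886]);p=np.array([.9886,-.1503])
P={"24":(.4369,-.0571),"A":(.6589,.1134),"30":(.506,.2624),"B":(.6475,.0395),"36":(.5063,.0569),"C":(.633,-.0557),"41":(.4392,-.2369),"D":(.6204,-.141)}
k=list(P)
for i,j in zip(k,k[1:]):
    d=np.subtract(P[j],P[i])*1000;print(i,j,"tool x,y",round(d@u,1),round(d@p,1))
E
```

```text
shift mm [ 389.2 -342.9   70.9] turn [ -0.07  -0.07 -60.9 ] t 0.1
24 A tool x,y 201.9 193.8
A 30 tool x,y 124.3 -173.6
30 B tool x,y -199.1 173.4
B 36 tool x,y -4.0 -142.2
36 C tool x,y -92.3 142.2
C 41 tool x,y -208.3 -164.4
41 D tool x,y 122.0 164.7
```

Call:
servo_tool:
  targets:
    - [[389,-343,71],[0,0,-61]]
    - [[389,-343,71],[0,0,-61]]
    - [[389,-343,71],[0,0,-61]]
    - [[389,-343,71],[0,0,-61]]
    - [[389,-343,71],[0,0,-61]]
    - [[389,-343,71],[0,0,-61]]
    - [[389,-343,71],[0,0,-61]]
    - [[389,-343,71],[0,0,-61]]
    - [[389,-343,71],[0,0,-61]]
    - [[389,-343,71],[0,0,-61]]
    - [[389,-343,71],[0,0,-61]]
    - [[389,-343,71],[0,0,-61]]
  grip: 1
  force: 80

```text
time_s: 1.6
ee_pos: [0.4366, -0.0587, 0.1301]
tcp_rot: [180.0, 0.0, 81.4]
force: [0.5, -0.7, -0.6]
gripper_width: 0.0857
```

```bash
python3 go.py .437 -.057 .013
python3 - <<'E'
from plant import manip
import cv2,numpy as np
c=manip.capture("side");cv2.imwrite("pics/s2.png",cv2.resize(c["image"][60:300,220:540],None,fx=2,fy=2))
E
```

```text
shift mm [1.800e+00 1.000e-01 1.171e+02] turn [0.   0.02 0.  ] t 1.6
```

View pics/s2.png

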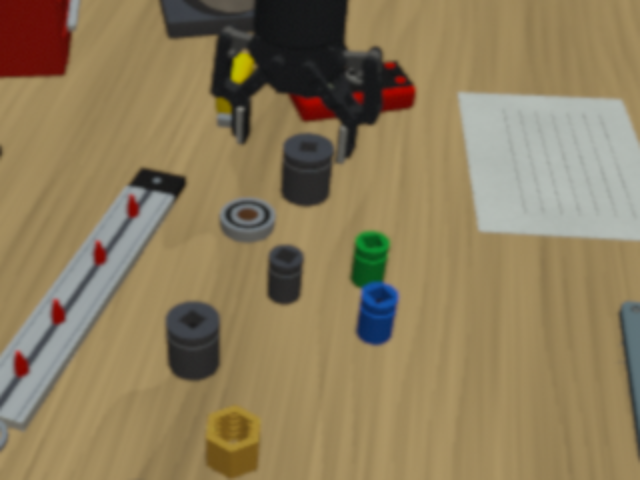

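The side crop shows the open jaws (finger tips at crop (240,120) and (345,145)) centred above socket_24 at (285,275). Green at (370,260) is clear of the finger, so I'll descend.

Call:
servo_tool:
  targets:
    - [[2,0,50],[0,0,0]]
    - [[2,0,90],[0,0,0]]
    - [[2,0,117],[0,0,0]]
    - [[2,0,117],[0,0,0]]

```text
time_s: 2.15
ee_pos: [0.4353, -0.0558, 0.0116]
tcp_rot: [-179.7, -0.1, 81.4]
force: [0.4, 0.6, -0.4]
gripper_width: 0.0853
```

Call:
servo_tool:
  targets:
    - [[0,0,0],[0,0,0]]
    - [[0,0,0],[0,0,0]]
    - [[0,0,0],[0,0,0]]
    - [[0,0,0],[0,0,0]]
    - [[0,0,0],[0,0,0]]
    - [[0,0,0],[0,0,0]]
    - [[0,0,0],[0,0,0]]
  grip: 0
  force: 80

```text
time_s: 3.02
ee_pos: [0.4378, -0.0559, 0.0145]
tcp_rot: [179.9, 0.0, 81.5]
force: [-3.4, 0.5, 10.8]
gripper_width: 0.0319
```

Call:
servo_tool:
  targets:
    - [[0,0,-50],[0,0,0]]
    - [[0,0,-100],[0,0,0]]
    - [[0,0,-100],[0,0,0]]

```text
time_s: 3.4
ee_pos: [0.4402, -0.0567, 0.1169]
tcp_rot: [179.5, 0.1, 81.5]
force: [0.7, -0.2, -2.9]
gripper_width: 0.0317
```

```bash
python3 go.py .6589 .1134 .11
```

```text
shift mm [200.5 191.2   8.2] turn [0.51 0.12 0.12] t 3.4
```

Call:
servo_tool:
  targets:
    - [[200,191,8],[0,0,0]]
    - [[200,191,8],[0,0,0]]
    - [[200,191,8],[0,0,0]]
    - [[200,191,8],[0,0,0]]
    - [[200,191,8],[0,0,0]]
    - [[200,191,8],[0,0,0]]
    - [[200,191,8],[0,0,0]]
    - [[200,191,8],[0,0,0]]

```text
time_s: 4.4
ee_pos: [0.6546, 0.1131, 0.1046]
tcp_rot: [-179.9, 0.0, 81.5]
force: [-0.5, -0.2, -3.7]
gripper_width: 0.0315
```

```bash
python3 go.py .6589 .1134 .028
python3 - <<'E'
from plant import manip
import cv2,numpy as np
c=manip.capture("side");cv2.imwrite("pics/s3.png",cv2.resize(c["image"][80:300,160:400],None,fx=2.5,fy=2.5,interpolation=2))
E
```

```text
shift mm [ 0.9  4.3 76.6] turn [-0.08  0.02  0.05] t 4.4
```

View pics/s3.png

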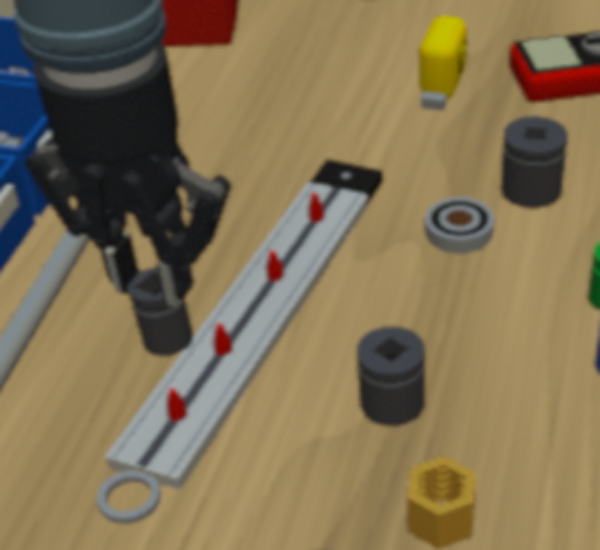

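Socket_24 is held near its top, in the groove, and seems to lean a little (crop (150,285) to (165,345)). I'll compare that with a projected upright socket.

Run:
```python
from plant import manip
from h import *
c=manip.capture("side");o=manip.get_obs();x,y,z=o["ee_pos"];print(o["ee_pos"])
z0=z-.0145
k=hull(c,(x,y),.018,.018,z0,z0+.051).reshape(-1,2)
im=c["image"][140:240,190:260];im=cv2.resize(im,None,fx=8,fy=6*8/6,interpolation=2)[:, :]
q=((k-[190,140]+.5)*8).astype(int);cv2.polylines(im,[q.reshape(-1,1,2)],True,(0,255,0),1)
cv2.imwrite("pics/s4.png",im[100:700])
```

```text
[0.65512847 0.1131544  0.105222  ]
```

View pics/s4.png

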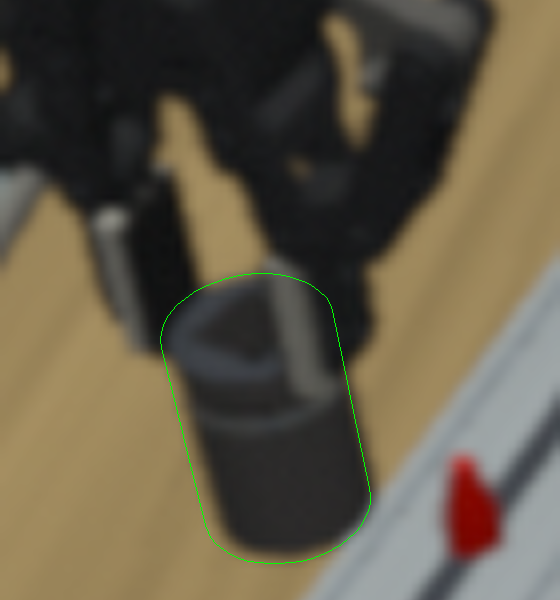

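The green upright model matches the held socket within about 1–2 mm, so it isn't tilted. Lowering.

Call:
servo_tool:
  targets:
    - [[1,4,15],[0,0,0]]
    - [[1,4,30],[0,0,0]]
    - [[1,4,45],[0,0,0]]
    - [[1,4,60],[0,0,0]]
    - [[1,4,70],[0,0,0]]
    - [[1,4,75],[0,0,0]]
    - [[1,4,77],[0,0,0]]
    - [[1,4,77],[0,0,0]]

```text
time_s: 5.5
ee_pos: [0.6599, 0.1144, 0.0289]
tcp_rot: [180.0, -0.0, 81.5]
force: [-1.9, 0.6, 1.6]
gripper_width: 0.0314
```

```bash
python3 go.py .6589 .1134 .028
```

```text
shift mm [-1.2 -0.8  0.9] turn [ 0.04 -0.01  0.11] t 5.5
```

Call:
servo_tool:
  targets:
    - [[-1,-1,0],[0,0,0]]
    - [[-1,-1,0],[0,0,0]]
    - [[-1,-1,0],[0,0,0]]
    - [[-1,-1,0],[0,0,0]]
    - [[-1,-1,0],[0,0,0]]
    - [[-1,-1,0],[0,0,0]]
  grip: 1

```text
time_s: 6.25
ee_pos: [0.6586, 0.1134, 0.028]
tcp_rot: [180.0, 0.0, 81.5]
force: [0.7, -0.3, 0.1]
gripper_width: 0.0855
```

Call:
servo_tool:
  targets:
    - [[-1,-1,-30],[0,0,0]]
    - [[-1,-1,-60],[0,0,0]]
    - [[-1,-1,-100],[0,0,0]]
    - [[-1,-1,-100],[0,0,0]]

```text
time_s: 6.75
ee_pos: [0.6602, 0.1127, 0.1324]
tcp_rot: [179.5, -0.1, 81.5]
force: [0.1, 0.8, -0.6]
gripper_width: 0.0855
```

```bash
python3 go.py .506 .2624 .13
python3 - <<'E'
from plant import manip
from h import *
c=manip.capture("side")
k=hull(c,(.6589,.1134),.018,.018,.014,.065).reshape(-1,2)
im=cv2.resize(c["image"][180:300,180:280],None,fx=5,fy=5,interpolation=2)
raw=im.copy();q=((k-[180,180]+.5)*5).astype(int);cv2.polylines(im,[q.reshape(-1,1,2)],True,(0,255,0),1)
cv2.imwrite("pics/s5.png",im)
E
```

```text
shift mm [ 125.3 -174.6    1.2] turn [ 0.45 -0.07  0.1 ] t 6.75
```

View pics/s5.png

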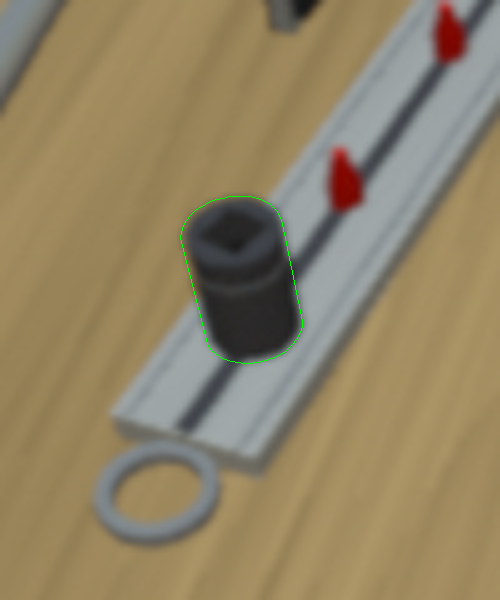

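Socket_24 stands flat on the ring-end post, matching the model at crop (240,280). Next is socket_30.

Call:
servo_tool:
  targets:
    - [[125,-175,0],[0,0,0]]
    - [[125,-175,0],[0,0,0]]
    - [[125,-175,0],[0,0,0]]
    - [[125,-175,0],[0,0,0]]
    - [[125,-175,0],[0,0,0]]
    - [[125,-175,0],[0,0,0]]
    - [[125,-175,0],[0,0,0]]

```text
time_s: 7.68
ee_pos: [0.5037, 0.2611, 0.1275]
tcp_rot: [-180.0, 0.0, 81.4]
force: [0.1, 0.4, 0.2]
gripper_width: 0.0857
```

```bash
python3 go.py .506 .2624 .012
```

```text
shift mm [  1.7   2.1 115.5] turn [-0.01  0.02  0.02] t 7.67
```

Call:
servo_tool:
  targets:
    - [[2,2,50],[0,0,0]]
    - [[2,2,90],[0,0,0]]
    - [[2,2,115],[0,0,0]]
    - [[2,2,115],[0,0,0]]
    - [[2,2,115],[0,0,0]]

```text
time_s: 8.3
ee_pos: [0.5064, 0.2635, 0.0138]
tcp_rot: [179.9, -0.0, 81.4]
force: [0.8, 0.4, 0.7]
gripper_width: 0.0854
```

Call:
servo_tool:
  targets:
    - [[0,0,0],[0,0,0]]
    - [[0,0,0],[0,0,0]]
    - [[0,0,0],[0,0,0]]
    - [[0,0,0],[0,0,0]]
    - [[0,0,0],[0,0,0]]
    - [[0,0,0],[0,0,0]]
    - [[0,0,0],[0,0,0]]
  grip: 0
  force: 80

```text
time_s: 9.18
ee_pos: [0.5057, 0.2641, 0.0146]
tcp_rot: [179.9, -0.0, 81.5]
force: [-2.7, -0.3, 7.6]
gripper_width: 0.0393
```

Call:
servo_tool:
  targets:
    - [[0,0,-50],[0,0,0]]
    - [[0,0,-100],[0,0,0]]
    - [[0,0,-100],[0,0,0]]
    - [[0,0,-100],[0,0,0]]

```text
time_s: 9.68
ee_pos: [0.5042, 0.2636, 0.1122]
tcp_rot: [-179.9, 0.0, 81.5]
force: [0.9, -0.2, -4.5]
gripper_width: 0.039
```

```bash
python3 go.py .6475 .0395 .11
```

```text
shift mm [-200.4  174.9    2.1] turn [-0.08  0.04  0.11] t 9.68
```

Call:
servo_tool:
  targets:
    - [[-200,175,2],[0,0,0]]
    - [[-200,175,2],[0,0,0]]
    - [[-200,175,2],[0,0,0]]
    - [[-200,175,2],[0,0,0]]
    - [[-200,175,2],[0,0,0]]
    - [[-200,175,2],[0,0,0]]
    - [[-200,175,2],[0,0,0]]
    - [[-200,175,2],[0,0,0]]

```text
time_s: 10.68
ee_pos: [0.6476, 0.042, 0.1108]
tcp_rot: [-179.9, -0.0, 81.6]
force: [0.3, -0.1, -2.3]
gripper_width: 0.0393
```

```bash
python3 go.py .6475 .0395 .028
```

```text
shift mm [-2.5  0.3 82.8] turn [-0.06 -0.02  0.23] t 10.68
```

Call:
servo_tool:
  targets:
    - [[-2,0,20],[0,0,0]]
    - [[-2,0,40],[0,0,0]]
    - [[-2,0,60],[0,0,0]]
    - [[-2,0,72],[0,0,0]]
    - [[-2,0,79],[0,0,0]]
    - [[-2,0,82],[0,0,0]]
    - [[-2,0,82],[0,0,0]]
    - [[-2,0,82],[0,0,0]]

```text
time_s: 11.68
ee_pos: [0.6489, 0.038, 0.0297]
tcp_rot: [179.9, -0.0, 81.5]
force: [-0.3, -0.6, -2.2]
gripper_width: 0.0393
```

```bash
python3 go.py .6475 .0395 .028
```

```text
shift mm [ 1.2 -1.6  1.7] turn [ 0.07 -0.    0.1 ] t 11.68
```

Not quite touching yet, so I'll go 2 mm lower and then release.

Call:
servo_tool:
  targets:
    - [[0,0,1],[0,0,0]]
    - [[0,0,2],[0,0,0]]
    - [[0,0,2],[0,0,0]]

```text
time_s: 12.05
ee_pos: [0.6488, 0.038, 0.0286]
tcp_rot: [179.9, 0.0, 81.5]
force: [-3.8, -0.4, 6.0]
gripper_width: 0.0391
```

Call:
servo_tool:
  targets:
    - [[0,0,0],[0,0,0]]
    - [[0,0,0],[0,0,0]]
    - [[0,0,0],[0,0,0]]
    - [[0,0,0],[0,0,0]]
    - [[0,0,0],[0,0,0]]
    - [[0,0,0],[0,0,0]]
  grip: 1

```text
time_s: 12.8
ee_pos: [0.6484, 0.0381, 0.027]
tcp_rot: [-180.0, 0.0, 81.5]
force: [0.0, 0.8, -0.2]
gripper_width: 0.0854
```

Call:
servo_tool:
  targets:
    - [[0,0,-30],[0,0,0]]
    - [[0,0,-60],[0,0,0]]
    - [[0,0,-100],[0,0,0]]
    - [[0,0,-100],[0,0,0]]

```text
time_s: 13.3
ee_pos: [0.651, 0.0379, 0.1312]
tcp_rot: [179.6, -0.0, 81.5]
force: [0.5, -0.3, -0.6]
gripper_width: 0.0853
```

```bash
python3 go.py .5063 .0569 .13
```

```text
shift mm [-2.60e+00 -1.46e+02  1.00e-01] turn [ 0.45 -0.02  0.1 ] t 13.3
```

Call:
servo_tool:
  targets:
    - [[-3,-145,0],[0,0,0]]
    - [[-3,-145,0],[0,0,0]]
    - [[-3,-145,0],[0,0,0]]
    - [[-3,-145,0],[0,0,0]]
    - [[-3,-145,0],[0,0,0]]
    - [[-3,-145,0],[0,0,0]]

```text
time_s: 14.05
ee_pos: [0.5057, 0.0563, 0.1268]
tcp_rot: [180.0, -0.0, 81.5]
force: [-0.6, 0.1, 0.4]
gripper_width: 0.0856
```

```bash
python3 go.py .5063 .0569 .012
```

```text
shift mm [  0.7   0.4 114.8] turn [ 0.02 -0.    0.08] t 14.05
```

Call:
servo_tool:
  targets:
    - [[1,0,50],[0,0,0]]
    - [[1,0,90],[0,0,0]]
    - [[1,0,114],[0,0,0]]
    - [[1,0,114],[0,0,0]]
    - [[1,0,114],[0,0,0]]

```text
time_s: 14.68
ee_pos: [0.5058, 0.0574, 0.0136]
tcp_rot: [179.9, -0.0, 81.5]
force: [0.1, -0.3, -0.2]
gripper_width: 0.0855
```

Call:
servo_tool:
  targets:
    - [[0,0,0],[0,0,0]]
    - [[0,0,0],[0,0,0]]
    - [[0,0,0],[0,0,0]]
    - [[0,0,0],[0,0,0]]
    - [[0,0,0],[0,0,0]]
    - [[0,0,0],[0,0,0]]
    - [[0,0,0],[0,0,0]]
  grip: 0
  force: 80

```text
time_s: 15.55
ee_pos: [0.5058, 0.0575, 0.0147]
tcp_rot: [179.8, -0.0, 81.5]
force: [-0.7, 0.2, 7.1]
gripper_width: 0.0477
```

Call:
servo_tool:
  targets:
    - [[0,0,-50],[0,0,0]]
    - [[0,0,-100],[0,0,0]]
    - [[0,0,-100],[0,0,0]]
    - [[0,0,-100],[0,0,0]]

```text
time_s: 16.05
ee_pos: [0.5036, 0.0577, 0.1123]
tcp_rot: [-179.9, 0.0, 81.5]
force: [-0.3, -0.1, -5.0]
gripper_width: 0.0476
```

```bash
python3 go.py .633 -.0557 .112
```

```text
shift mm [-9.300e+01  1.447e+02  1.000e-01] turn [-0.08  0.    0.1 ] t 16.05
```

Call:
servo_tool:
  targets:
    - [[-93,144,0],[0,0,0]]
    - [[-93,144,0],[0,0,0]]
    - [[-93,144,0],[0,0,0]]
    - [[-93,144,0],[0,0,0]]
    - [[-93,144,0],[0,0,0]]
    - [[-93,144,0],[0,0,0]]
    - [[-93,144,0],[0,0,0]]

```text
time_s: 16.92
ee_pos: [0.6326, -0.0547, 0.113]
tcp_rot: [-180.0, -0.0, 81.6]
force: [-1.0, -0.1, -3.6]
gripper_width: 0.0476
```

```bash
python3 go.py .633 -.0557 .0285
```

```text
shift mm [-1.   0.6 84.5] turn [-0.03 -0.01  0.16] t 16.93
```

Call:
servo_tool:
  targets:
    - [[-1,0,20],[0,0,0]]
    - [[-1,0,40],[0,0,0]]
    - [[-1,0,60],[0,0,0]]
    - [[-1,0,74],[0,0,0]]
    - [[-1,0,81],[0,0,0]]
    - [[-1,0,84],[0,0,0]]
    - [[-1,0,84],[0,0,0]]
    - [[-1,0,84],[0,0,0]]

```text
time_s: 17.92
ee_pos: [0.6337, -0.0568, 0.0297]
tcp_rot: [179.9, 0.0, 81.5]
force: [0.6, -0.4, -4.3]
gripper_width: 0.0475
```

```bash
python3 go.py .633 -.0557 .0285
```

```text
shift mm [ 1.  -0.8  1.2] turn [0.07 0.01 0.1 ] t 17.93
```

Call:
servo_tool:
  targets:
    - [[0,0,1],[0,0,0]]
    - [[0,0,2],[0,0,0]]
    - [[0,0,2],[0,0,0]]

```text
time_s: 18.3
ee_pos: [0.6338, -0.0568, 0.0288]
tcp_rot: [179.9, 0.0, 81.5]
force: [-2.6, -0.4, 5.3]
gripper_width: 0.0478
```

Call:
servo_tool:
  targets:
    - [[0,0,0],[0,0,0]]
    - [[0,0,0],[0,0,0]]
    - [[0,0,0],[0,0,0]]
    - [[0,0,0],[0,0,0]]
    - [[0,0,0],[0,0,0]]
    - [[0,0,0],[0,0,0]]
  grip: 1

```text
time_s: 19.05
ee_pos: [0.6332, -0.0567, 0.027]
tcp_rot: [-180.0, -0.0, 81.5]
force: [0.1, -0.8, -0.1]
gripper_width: 0.0856
```

Call:
servo_tool:
  targets:
    - [[0,0,-30],[0,0,0]]
    - [[0,0,-60],[0,0,0]]
    - [[0,0,-100],[0,0,0]]
    - [[0,0,-100],[0,0,0]]

```text
time_s: 19.55
ee_pos: [0.6358, -0.0573, 0.1311]
tcp_rot: [179.6, 0.1, 81.5]
force: [0.3, -0.6, 0.3]
gripper_width: 0.0852
```

```bash
python3 go.py .4392 -.2369 .13
```

```text
shift mm [-206.7 -167.9    0. ] turn [0.44 0.05 0.11] t 19.55
```

Call:
servo_tool:
  targets:
    - [[-207,-167,0],[0,0,0]]
    - [[-207,-167,0],[0,0,0]]
    - [[-207,-167,0],[0,0,0]]
    - [[-207,-167,0],[0,0,0]]
    - [[-207,-167,0],[0,0,0]]
    - [[-207,-167,0],[0,0,0]]
    - [[-207,-167,0],[0,0,0]]
    - [[-207,-167,0],[0,0,0]]

```text
time_s: 20.55
ee_pos: [0.4384, -0.2356, 0.1268]
tcp_rot: [-180.0, -0.0, 81.6]
force: [-0.4, 0.1, 0.2]
gripper_width: 0.0859
```

```bash
python3 go.py .4392 -.2369 .013
python3 - <<'E'
from plant import manip
import cv2,numpy as np
c=manip.capture("side");cv2.imwrite("pics/s6.png",cv2.resize(c["image"][80:300,190:490],None,fx=2.5,fy=2.5,interpolation=2))
E
```

```text
shift mm [ -1.2   1.  113.8] turn [-0.   -0.02  0.22] t 20.55
```

View pics/s6.png

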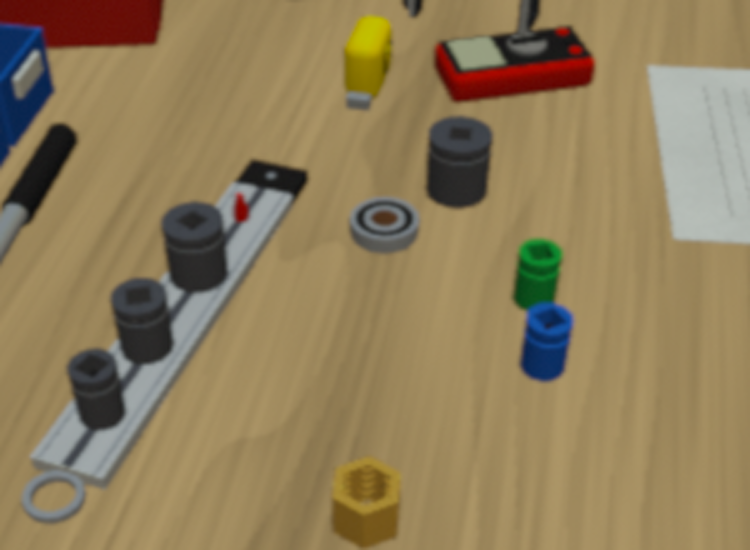

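Three sockets stand flat in order (crop (97,390), (143,320), (195,245)), and socket_41 is at (458,160) under the jaws. Grasping it now.

Call:
servo_tool:
  targets:
    - [[-1,1,45],[0,0,0]]
    - [[-1,1,85],[0,0,0]]
    - [[-1,1,112],[0,0,0]]
    - [[-1,1,112],[0,0,0]]
    - [[-1,1,112],[0,0,0]]

```text
time_s: 21.22
ee_pos: [0.4392, -0.238, 0.0159]
tcp_rot: [179.9, 0.0, 81.6]
force: [0.4, 0.1, 0.3]
gripper_width: 0.0855
```

Call:
servo_tool:
  targets:
    - [[0,0,0],[0,0,0]]
    - [[0,0,0],[0,0,0]]
    - [[0,0,0],[0,0,0]]
    - [[0,0,0],[0,0,0]]
    - [[0,0,0],[0,0,0]]
    - [[0,0,0],[0,0,0]]
    - [[0,0,0],[0,0,0]]
  grip: 0
  force: 90

```text
time_s: 22.1
ee_pos: [0.4386, -0.2383, 0.0169]
tcp_rot: [179.9, 0.1, 81.5]
force: [-3.9, 1.9, 10.9]
gripper_width: 0.0546
```

Call:
servo_tool:
  targets:
    - [[0,0,-50],[0,0,0]]
    - [[0,0,-100],[0,0,0]]
    - [[0,0,-100],[0,0,0]]
    - [[0,0,-100],[0,0,0]]

```text
time_s: 22.6
ee_pos: [0.4372, -0.237, 0.114]
tcp_rot: [-179.9, -0.1, 81.5]
force: [-0.4, 1.7, -6.7]
gripper_width: 0.0543
```

```bash
python3 go.py .6204 -.141 .112
```

```text
shift mm [122.  167.    1.8] turn [-0.1  -0.07  0.1 ] t 22.6
```

Call:
servo_tool:
  targets:
    - [[122,166,2],[0,0,0]]
    - [[122,166,2],[0,0,0]]
    - [[122,166,2],[0,0,0]]
    - [[122,166,2],[0,0,0]]
    - [[122,166,2],[0,0,0]]
    - [[122,166,2],[0,0,0]]
    - [[122,166,2],[0,0,0]]
    - [[122,166,2],[0,0,0]]

```text
time_s: 23.6
ee_pos: [0.6198, -0.1424, 0.1131]
tcp_rot: [-180.0, 0.0, 81.4]
force: [1.1, 0.1, -6.0]
gripper_width: 0.0545
```

```bash
python3 go.py .6204 -.141 .031
```

```text
shift mm [ 1.5  0.4 82.1] turn [-0.01  0.    0.03] t 23.6
```

Call:
servo_tool:
  targets:
    - [[1,0,20],[0,0,0]]
    - [[1,0,40],[0,0,0]]
    - [[1,0,60],[0,0,0]]
    - [[1,0,72],[0,0,0]]
    - [[1,0,79],[0,0,0]]
    - [[1,0,82],[0,0,0]]
    - [[1,0,82],[0,0,0]]
    - [[1,0,82],[0,0,0]]

```text
time_s: 24.6
ee_pos: [0.6211, -0.1409, 0.0316]
tcp_rot: [179.9, 0.0, 81.5]
force: [-0.1, -0.7, -6.1]
gripper_width: 0.054
```

```bash
python3 go.py .6204 -.141 .031
```

```text
shift mm [-0.2 -0.7  0.6] turn [0.07 0.01 0.1 ] t 24.6
```

Call:
servo_tool:
  targets:
    - [[0,0,1],[0,0,0]]
    - [[0,0,2],[0,0,0]]
    - [[0,0,2],[0,0,0]]

```text
time_s: 24.98
ee_pos: [0.6211, -0.1409, 0.031]
tcp_rot: [179.9, 0.0, 81.5]
force: [-3.6, 1.7, 6.4]
gripper_width: 0.0539
```

Call:
servo_tool:
  targets:
    - [[0,0,0],[0,0,0]]
    - [[0,0,0],[0,0,0]]
    - [[0,0,0],[0,0,0]]
    - [[0,0,0],[0,0,0]]
    - [[0,0,0],[0,0,0]]
    - [[0,0,0],[0,0,0]]
  grip: 1

```text
time_s: 25.72
ee_pos: [0.6206, -0.1407, 0.029]
tcp_rot: [-180.0, -0.0, 81.5]
force: [-0.6, 0.1, 0.6]
gripper_width: 0.0855
```

Call:
servo_tool:
  targets:
    - [[0,0,-30],[0,0,0]]
    - [[0,0,-60],[0,0,0]]
    - [[0,0,-110],[0,0,0]]
    - [[0,-60,-150],[0,0,0]]
    - [[-60,-120,-150],[0,0,0]]
    - [[-120,-180,-150],[0,0,0]]
    - [[-120,-180,-150],[0,0,0]]
    - [[-120,-180,-150],[0,0,0]]
    - [[-120,-180,-150],[0,0,0]]

```text
time_s: 26.85
ee_pos: [0.4253, -0.2329, 0.1793]
tcp_rot: [179.9, -0.0, 81.4]
force: [-0.7, 0.6, 0.9]
gripper_width: 0.0853
```

Run:
```python
from plant import manip
from h import *
P={24:(.6589,.1134),30:(.6475,.0395),36:(.633,-.0557),41:(.6204,-.141)}
def ov(c,x0,x1,y0,y1,s):
    im=cv2.resize(c["image"][y0:y1,x0:x1],None,fx=s,fy=s,interpolation=2)
    for k,p in P.items():
        q=((hull(c,p,S[k][0]/2,S[k][0]/2,.014,.014+S[k][1]).reshape(-1,2)-[x0,y0]+.5)*s).astype(int)
        cv2.polylines(im,[q.reshape(-1,1,2)],True,(0,255,0),1)
    return im
s=manip.capture("side");t=manip.capture("top")
cv2.imwrite("pics/f1.png",ov(s,190,360,120,300,3.3));cv2.imwrite("pics/f2.png",ov(t,140,490,120,300,2))
d=cv2.absdiff(t["image"],load("top")["image"]).max(2);print("caliper diff",d[170:300,140:195].max())
print(manip.get_obs()["force"],manip.get_obs()["time_s"])
```

```text
caliper diff 4
[-0.34213251  0.43196674  0.13061393] 26.95
```

View pics/f1.png

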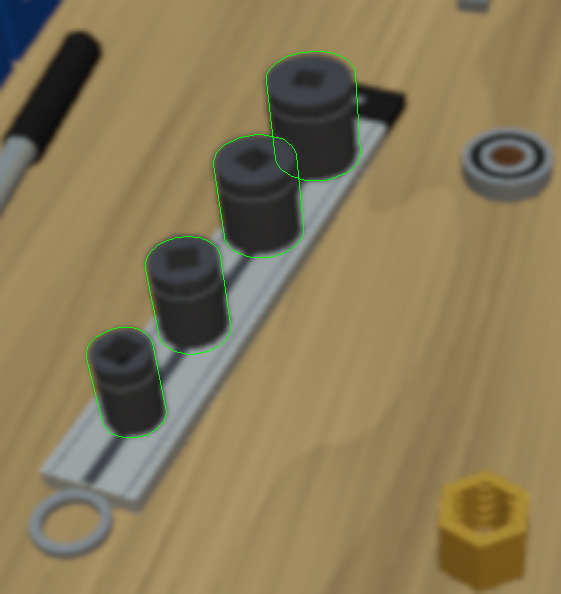

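View pics/f2.png

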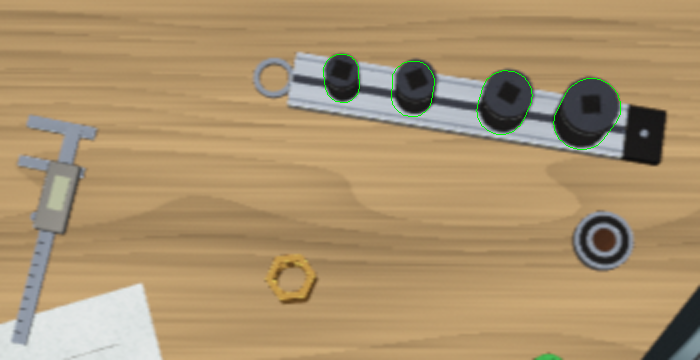

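Both views show all four sockets upright and flat, matching their models in order from the ring to the cap. The caliper hasn't moved and the arm is clear.

```bash
python3 -c "
from plant import manip
print(manip.job_done())"
```

```text
the job is handed in; nothing more can be done
None
```

All four loose sockets are back on the rail in order of size, and the job is handed in. From the ring end to the capped end they are socket_24, socket_30, socket_36 and socket_41, each set hex end down over its post. It took about 27 s of the 83 s allowed.

- **Placement:** the final pictures from both cameras match the outline of each socket standing flat on the rail, within about 1–2 mm.
- **Caliper:** it was not touched, and its part of the top picture is unchanged from the start.
- **Forces:** the gripper was open and clear at the end. The highest wrist force I saw reported was about 11 N, at the end of the moves.
- **Disagreements:**
  - The two cameras differed by up to about 2 mm.
  - The finger opening read about 4 mm less than each socket's diameter. The picture of the held socket_24 showed the pads near its groove, and it hung upright.

No check failed.

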